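# Point-and-call check, then close the test-tile drawer

## Robot

A 7-joint arm with a two-finger parallel gripper is mounted at the origin on the work surface. World frame = base frame: x ahead of the robot, y to its left, z up, the work surface at z = 0. Lengths are in m, angles in rad, forces in N, time in s.
With the tool pointing down it reaches from about 0.4 to 0.9 m from the base axis. Payload 5.5 kg.
Tool frame: the origin (TCP) lies between the finger pads; the fingertips stand env.tcp_to_tips ahead of it and the grasp point (between the pads) lies 8 mm behind it (env.tcp_to_tips is the distance from the TCP to the fingertips, in m); x points along the fingers, y is the direction in which the jaws open and shut, and the axes are right-handed (so a half turn about x gives the same grasp; the last joint's range is limited). The gripper opens to 85 mm and grips with 20 to 120 N. Pads are 22 mm wide; open, the fingers measure 114 mm over their backs; the gripper's body (76 mm by 85 mm) begins 54 mm behind the grasp point. The pads swing forward as they close: fully open they stand 13 mm farther back than shut.
Start: joints at [-1.03, 0.501, -0.427, 1.55, 0.221, 1.138, -0.21], TCP at [0.178, 0.625, 0.242] pointing down, gripper open.
Joint ranges: [-2.88, 2.88], [-0.31, 2.03], [-1.54, 1.56], [0.2, 2.42], [-1.41, 4.55], [0.19, 2.02], [-2.57, 2.57]. Speed limits (rad/s): [2.57, 2.57, 3.14, 3.14, 3.14, 3.14, 3.14].

## Interface

Orientations are given as a unit quaternion [x, y, z, w].
In Python, from plant import env gives the robot as it stands.
- The arm moves only by the tool servo_tool, never from a script. Its argument "rows" is a list of rows, each a list of 5 numbers: the finger opening in mm, from 0 to 85.4, then the shift along the tool's x, y, z in mm, then the turn about the tool's x in rad. A call has 1 to 10 rows; each row shifts and turns the commanded pose from where the row before left it, along the tool's axes as they then stand; what a row does not reach is not made up. A row lasts 1/8 s, in which the tool goes at most 62.5 mm and 10.7 degrees, less where a joint would pass 70% of its speed; a pose out of reach is approached as far as the arm can. A call is refused whole if a number of a shift passes 62.5 or a number of a turn 0.188, either way. A call with a gripper value outside its range is refused whole. The fingers move at their own pace and stop on an object; "force" is the grip in N (left out, the last holds). Time passes only in rows, so rows that do not move let the fingers close. It gives the time, the measured TCP pose, the force and the opening at its end, in the units of the state.
- env.observe(): the state, without advancing time (a new reading comes with each control period).
- env.read_camera(name): name is "scene" or "top"; returns a dict with "color" (400x640x3 uint8, red, green, blue), "vertical_fov" (degrees; the focal length in pixels is half the picture's height over the tangent of half this angle, whatever the lens; pixels are square), "cx", "cy" (the principal point, pixels), "eye" and "rotation" of the camera in the world. Camera axes: x right, y up, looking along -z (the intrinsics and any distortion apply to the point x, -y, -z); pixel columns grow to the right and rows downward; lengths in m; the calibration is good to about 2 mm. A picture is of the moment at which its call begins. There is no depth.
- env.finish_job(): hands the job in, once; it reports no verdict.
The state is a dict: "t": time; "joint_positions": joint angles; "qvel": joint speeds; "joint_torque": joint torques, N m; "tcp_pos": TCP position; "tool_rot": TCP orientation; "ft_force": force on the tool from outside, world axes, zero at the start; "ft_torque": the same for the moment, N m; "finger_gap": finger opening in m.
Only numpy, scipy, OpenCV 4.12 (cv2) and the standard library are available. Lean on these libraries where they do the work, as an engineer would, in place of code of your own. Each camera call takes 0.05 s, during which the arm holds its last target.

## Task

Do the point-and-call check before closing up. With the tool pointing straight down, point at the round test tile in the open drawer from about two centimetres above its middle and stay there for two seconds without touching it (do not point at the oblong tile), then point in the same way at the middle cone of the terracotta cone holder on the shelf top, again for two seconds. Then gently push the drawer fully home by its front face and come clear; do not pinch the drawer, do not touch tiles or cone holder, and leave everything else where it stands.

Things in the scene. Friction and masses are not known exactly. Their poses are not given: they have to be found in the camera images.
- shelf: Low white melamine shelf, fixed, 260 (x) x 480 (y) x 100 mm high; origin at the centre of its underside, on the table; its x axis points from the front (robot side) to the back, so its front edge lies at x = -130 mm. It is turned a little about the vertical. A drawer runs in its middle bay; small loose things stand on its top.
- drawer (a joint): How far the drawer is pulled out towards the robot along the shelf's -x, m: 0 = fully home, 0.15 = the stop; starts about half open (0.09 to 0.12). It slides with about 1.5 N of friction plus light damping, has no spring and stays where it is left. Inside it is 274 mm wide; floor 30 mm, side walls 70 mm above the table.
- drawer_front (a point): Middle of the top edge of the drawer front panel's outer face (robot side), 94 mm above the table; moves with the drawer; x axis into the shelf. The white panel is flat, 316 mm wide, 14 mm thick, from 14 to 94 mm above the table, with a flat grey disc (2 mm) in its middle and no handle. Fully home, the outer face stands 14 mm in front of the shelf's front edge.
- round_tile: The round test tile: a disc of 44 mm diameter, 8 mm thick, dark tenmoku glaze, loose, lying flat on the drawer floor in the open part, left or right; origin at the centre of its underside (its top is 8 mm higher).
- long_tile: The oblong test tile: 42 x 80 x 8 mm (long side along its y), the same dark glaze, loose, lying flat on the drawer floor beside the round one; origin at the centre of its underside.
- cone_holder: Small terracotta cone holder standing loose on the shelf top: a disc of 58 mm diameter, 18 mm high, with three slim pale cones upright in a row, 55 mm high in all; origin at the centre of its underside. 110 g.
- cone_tip (a point): Tip of the middle cone of the cone holder, on the holder's axis, 55 mm above its underside.
- tile_stand: Clear acrylic tile stand (empty), loose on the shelf top, 50 x 64 mm base, 63 mm high; bystander. Origin at the centre of its underside.
- bowl: Small terracotta bowl, loose on the shelf top, 58 mm across, 32 mm high; bystander. Origin at the centre of its underside.
- spatula: Stainless spatula, 200 mm long, lying along the back of the shelf top; bystander. Origin under its middle.
- jar: Glass jar with a white cap, 52 mm across, 65 mm high, at the back of the shelf top; bystander. Origin at the centre of its underside.
- mug: White mug, 74 mm across, 85 mm high, on the table to the left of the shelf; bystander. Origin at the centre of its underside.
- kiln_post: Pale round kiln post, 36 mm across, 70 mm high, upright on the table to the right of the shelf; bystander. Origin at the centre of its underside.
There are look-alikes about, which are no part of the job. Leave any blue or yellow look-alike of the round_tile alone.

How it is judged:
On the way, in this order (a step that is already met when the one before it is completed fails the run):
1. The tool points at the round tile from just above it, drawer still open, for 1.5 s (horizontal distance between the grasp point and round_tile below 0.022 m and z of the grasp point in the frame of round_tile below 0.083 m and value of joint drawer above 0.08 m), for 1.5 s.
2. The tool points at the middle cone of the cone holder from just above it, drawer still open, for 1.5 s (horizontal distance between the grasp point and cone_tip below 0.022 m and z of the grasp point in the frame of cone_tip between 0 and 0.075 m and value of joint drawer above 0.08 m), for 1.5 s.
3. The drawer is pushed fully home (value of joint drawer below 0.006 m), for 0.2 s.
At the end, for the whole second after the job is handed in: The drawer is fully home (within 6 mm), both tiles lie at rest on its floor, the cone holder stands upright within 10 mm of where it was and the bystanders are within 15 mm of where they were (value of joint drawer below 0.006 m and height (world z) of each of round_tile, long_tile below 0.04 m and horizontal distance between each of round_tile, long_tile and shelf below 0.17 m and linear speed of each of round_tile, long_tile, cone_holder below 0.02 m/s and distance of cone_holder from where it was at the start of the episode below 0.01 m and angle between cone_holder's own z axis and vertical below 0.1 rad and distance of each of tile_stand, bowl, spatula, jar, mug, kiln_post from where it was at the start of the episode below 0.015 m); the robot touches nothing.
It fails at once if a tile or the cone holder is touched by the robot, or a tile leaves the drawer floor (contact force between any of the fingers, the arm and round_tile above 0.2 N or contact force between any of the fingers, the arm and long_tile above 0.2 N or contact force between any of the fingers, the arm and cone_holder above 0.2 N or height (world z) of any of round_tile, long_tile above 0.045 m).
It fails at once if the tool points at the oblong tile (low over its middle) (horizontal distance between the grasp point and long_tile below 0.018 m and z of the grasp point in the frame of long_tile below 0.065 m).
It fails at once if the drawer is pinched or worked from behind its front panel instead of pushed on the front face (x of the grasp point in the frame of drawer_front above 0.002 m and z of the grasp point in the frame of drawer_front below 0.03 m and contact force between the fingers and shelf above 1 N).
It fails at once if the drawer is slammed (faster than 0.3 m/s) (velocity of joint drawer below -0.3 m/s).
It fails at once if the cone holder or a bystander is knocked or moved (distance of cone_holder from where it was at the start of the episode above 0.012 m or angle between cone_holder's own z axis and vertical above 0.2 rad or distance of any of tile_stand, bowl, spatula, jar, mug, kiln_post from where it was at the start of the episode above 0.02 m).
It also fails if it takes over 58 s, if anything falls off the work surface, if the arm or the gripper's body presses on something with over 40 N, if the wrist force passes 120 N, or if a joint passes its speed limit or range.

## Working session

There is one attempt and no reset: what is moved stays moved. The work goes in short steps, Python scripts to look and compute and a tool call to move; the robot and the scene stay as the last step left them, time stands still between calls to the robot, and variables do not carry over. Pictures are saved under pics/ and viewed, and the job is handed in when it is done.

Besides the shell and the picture viewer there is one more tool, called after "Emit:" in YAML: its name, and indented under it one key for each argument. servo_tool: Moves the arm, as the interface text tells. Its arguments: {"type":"object","properties":{"rows":{"type":"array","items":{"type":"array","items":{"type":"number"}}},"force":{"type":"number"}},"required":["rows"]}

```bash
ls; mkdir -p pics
python3 - <<'E'
from plant import env
import cv2
print(env.observe(), env.tcp_to_tips)
for n in ("scene","top"):
    c=env.read_camera(n); cv2.imwrite(f"pics/{n}0.png",c["color"][:,:,::-1])
    print(n,{k:v for k,v in c.items() if k!="color"})
E
```

```text
pics
{'t': 0.0, 'joint_positions': array([-1.02979252,  0.50186623, -0.42680174,  1.5514471 ,  0.22084399,
        1.13829365, -0.21028963]), 'qvel': array([ 7.12917043e-04,  5.70842171e-04,  2.78604263e-04, -5.82640507e-04,
        3.63275779e-04, -2.16364480e-03,  1.89499174e-05]), 'joint_torque': array([ 7.87864738e-04, -5.69512582e+01, -5.81584096e+00, -2.80937523e+01,
        1.05293380e-02,  1.19476914e-02, -2.00873931e-07]), 'tcp_pos': array([0.17812488, 0.62442277, 0.24124994]), 'tool_rot': array([ 0.09719097,  0.70040927, -0.09855015,  0.70019186]), 'ft_force': array([ 0.27260818, -0.09891528,  0.15223942]), 'ft_torque': array([ 0.05282041, -0.02310126,  0.00188982]), 'finger_gap': 0.08536976374894059} 0.011
scene {'vertical_fov': 45.79985171052304, 'cx': 313.4792452415023, 'cy': 195.30560447648938, 'eye': array([ 1.04086152, -0.55144768,  1.13434404]), 'rotation': array([0.28320558, 0.10436906, 0.32005228, 0.89803577])}
top {'vertical_fov': 43.5813211588179, 'cx': 315.0872012439052, 'cy': 203.5328371655808, 'eye': array([0.35542673, 0.02496329, 1.43425074]), 'rotation': array([-0.05918032,  0.07353628,  0.71214743, -0.69565519])}
```

View pics/scene0.png

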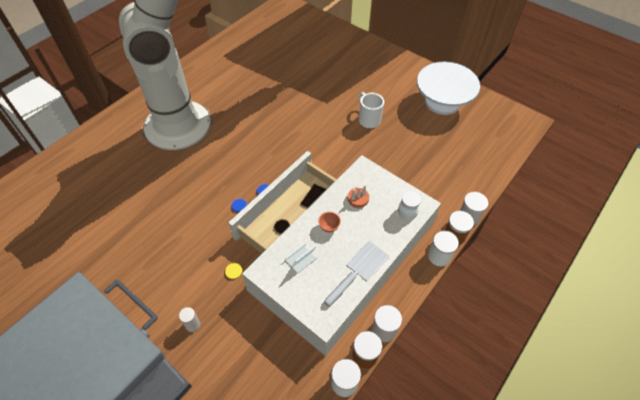

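View pics/top0.png

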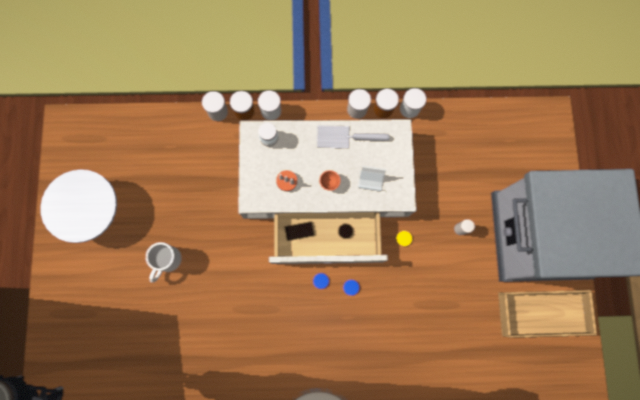

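The top view shows these candidates. For the round tile:
- the dark round disc in the drawer at (346,231), which fits the description
- the dark oblong at (299,231), to be avoided
- blue discs on the table at (321,281) and (351,288)
- a yellow disc at (404,239)

For the cone holder, there is terracotta with cones at (288,181) and a plain bowl at (330,180). I'll check my choice in a crop and measure.

```bash
cat > h.py <<'E'
import numpy as np, cv2
from scipy.spatial.transform import Rotation as R
def ray(c,u,v):
    f=200/np.tan(np.radians(c["vertical_fov"])/2)
    d=np.array([(u-c["cx"])/f,-(v-c["cy"])/f,-1.])
    return c["eye"],R.from_quat(c["rotation"]).apply(d)
def onz(c,u,v,z):
    e,d=ray(c,u,v); return e+d*(z-e[2])/d[2]
def proj(c,p):
    f=200/np.tan(np.radians(c["vertical_fov"])/2)
    q=R.from_quat(c["rotation"]).inv().apply(np.asarray(p)-c["eye"])
    return np.array([c["cx"]+f*q[0]/-q[2], c["cy"]-f*q[1]/-q[2]])
def two(c1,p1,c2,p2):
    e1,d1=ray(c1,*p1);e2,d2=ray(c2,*p2)
    s=np.linalg.lstsq(np.c_[d1,-d2],e2-e1,rcond=None)[0]
    a,b=e1+s[0]*d1,e2+s[1]*d2
    return (a+b)/2,np.linalg.norm(a-b)
E
python3 - <<'E'
from plant import env
from h import *
C={n:env.read_camera(n) for n in("top","scene")}
im=C["top"]["color"][:,:,::-1]; cv2.imwrite("pics/ctop.png",cv2.resize(im[110:300,230:430],(800,760))[:600])
cv2.imwrite("pics/ctop.png",cv2.resize(im[160:300,230:417],None,fx=4.2,fy=4.2,interpolation=cv2.INTER_CUBIC))
s=C["scene"]["color"][:,:,::-1]; cv2.imwrite("pics/cscene.png",cv2.resize(s[145:285,220:400],None,fx=4.2,fy=4.2,interpolation=cv2.INTER_CUBIC))
for n,box in (("top",(215,265,270,385)),("scene",(160,270,235,345))):
    a=C[n]["color"]; m=np.zeros((400,640),np.uint8); r0,r1,c0,c1=box
    m[r0:r1,c0:c1]=(a[r0:r1,c0:c1].max(2)<60)*255
    k,l,st,ce=cv2.connectedComponentsWithStats(m)
    for i in range(1,k):
        if st[i,4]>30: print(n,"dark",st[i],ce[i].round(1),onz(C[n],*ce[i],0.038).round(4))
    hsv=cv2.cvtColor(a,cv2.COLOR_RGB2HSV)
    m=((hsv[...,0]<10)&(hsv[...,1]>150)&(hsv[...,2]>120)).astype(np.uint8)*255
    k,l,st,ce=cv2.connectedComponentsWithStats(m)
    for i in range(1,k):
        if 60<st[i,4]<2000: print(n,"red",st[i],ce[i].round(1),onz(C[n],*ce[i],0.118).round(4))
E
```

```text
top dark [285 223  28  17 327] [298.6 230.7] [0.544  0.0414 0.038 ]
top dark [340 225  12  12 121] [345.5 230.7] [ 0.541  -0.0906  0.038 ]
top red [282 172  14  10  61] [289.  174.7] [0.6864 0.0635 0.118 ]
top red [322 172  17  17 195] [331.3 180.3] [ 0.6686 -0.0504  0.118 ]
top red [278 179  17  11 107] [284.9 185. ] [0.658 0.075 0.118]
scene dark [301 185  24  22 236] [312.5 195.1] [0.5439 0.0395 0.038 ]
scene dark [275 220  14  13 123] [281.  225.8] [ 0.5421 -0.0928  0.038 ]
scene red [351 195  17  11  69] [359.2 201.6] [0.6876 0.0572 0.118 ]
scene red [320 213  17  18 139] [327.1 221.8] [ 0.6611 -0.044   0.118 ]
```

View pics/ctop.png

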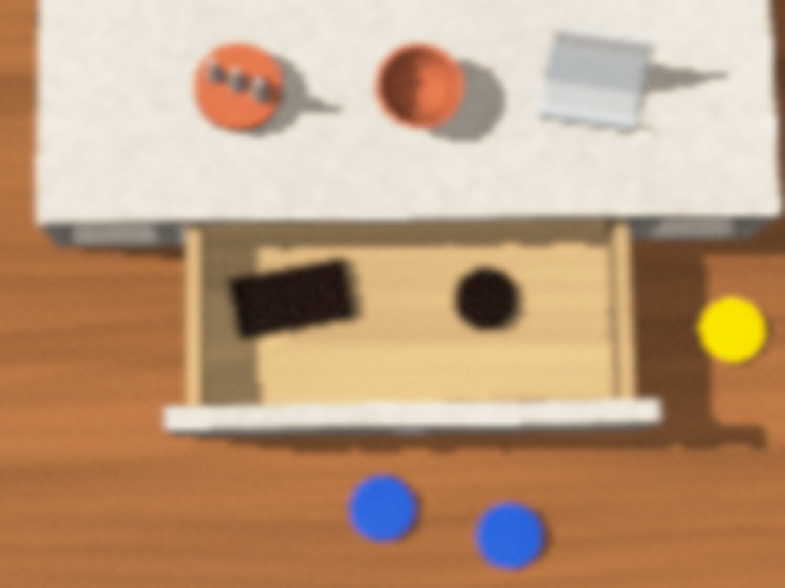

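View pics/cscene.png

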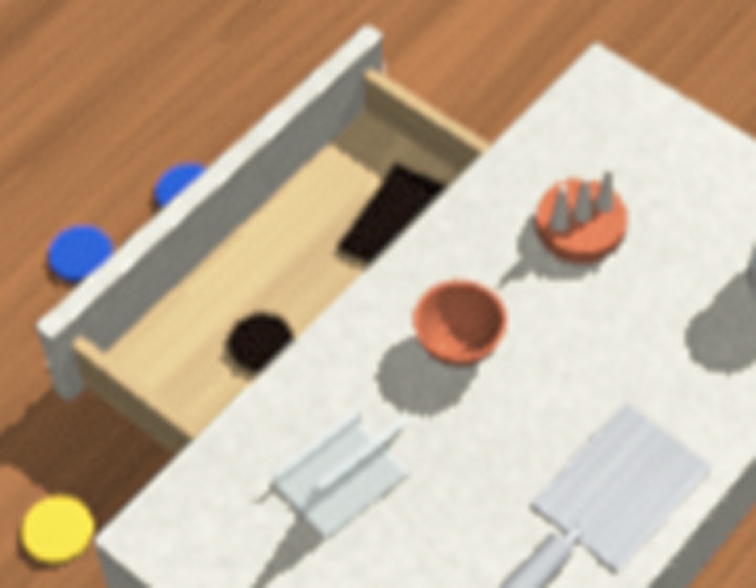

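The crop confirms the choice: the dark round tile is on the right of the drawer at top (346,231), and the oblong is on the left. The holder with three cones is left of the bowl. Now I'll measure points and tool axes.

Run:
```python
from plant import env
from h import *
T,S=(env.read_camera(n) for n in("top","scene"))
ct=lambda x,y:(x/4.2+230-.4,y/4.2+160-.4)
cs=lambda x,y:(x/4.2+220-.4,y/4.2+145-.4)
print("round",two(T,(345.5,230.7),S,(281,225.8)))
print("long",two(T,(298.6,230.7),S,(312.5,195.1)))
print("cone tip",two(T,ct(237,79),S,cs(584,182)), onz(T,*ct(237,79),.155))
print("disc ctr top",onz(T,*ct(239,86),.118),"scene",onz(S,*cs(582,217),.118))
print("drawer front outer top L/R top", onz(T,*ct(164,430),.094),onz(T,*ct(661,418),.094), "inner",onz(T,*ct(164,410),.094),onz(T,*ct(660,400),.094))
print("scene L/R outer", onz(S,*cs(366,27),.094),onz(S,*cs(40,327),.094))
print("shelf front L/R", onz(T,*ct(37,222),.1),onz(T,*ct(779,214),.1),onz(S,*cs(595,42),.1),onz(S,*cs(98,541),.1))
print("blue",onz(T,*ct(383,509),.008),onz(T,*ct(511,536),.008),"yellow",onz(T,*ct(733,330),.008))
o=env.observe(); print(o["t"],R.from_quat(o["tool_rot"]).as_matrix().round(3))
```

```text
round (array([ 0.5411343 , -0.09112746,  0.03487875]), np.float64(0.0008467192404352453))
long (array([0.54372879, 0.04094319, 0.03665461]), np.float64(0.0013120430449676925))
cone tip (array([0.67035369, 0.0718483 , 0.14721981]), np.float64(0.0032905286880952566)) [0.66725827 0.07039953 0.155     ]
disc ctr top [0.6716259  0.07049538 0.118     ] scene [0.67541123 0.06911097 0.118     ]
drawer front outer top L/R top [0.45429696 0.12207972 0.094     ] [ 0.454377   -0.19431449  0.094     ] inner [0.46695247 0.12198115 0.094     ] [ 0.46584095 -0.19427111  0.094     ]
scene L/R outer [0.45801996 0.11885514 0.094     ] [ 0.45690985 -0.19331819  0.094     ]
shelf front L/R [0.58889888 0.20206561 0.1       ] [ 0.58360325 -0.27674301  0.1       ] [0.59021536 0.20237237 0.1       ] [ 0.58836929 -0.27614695  0.1       ]
blue [ 0.40431019 -0.01807363  0.008     ] [ 0.38430722 -0.10343244  0.008     ] yellow [ 0.51952914 -0.26090451  0.008     ]
0.3 [[-0.     0.274  0.962]
 [-0.001  0.962 -0.274]
 [-1.    -0.001 -0.   ]]
```

Measured sizes check out: front panel 316 mm wide, shelf 479 mm, tile top height about 36 mm, drawer open about 0.117 m, shelf yaw about -0.01 rad. First I'll shut the fingers, square the tool up and go round towards the drawer at height.

Emit:
servo_tool:
  rows:
    - [0,0,0,0,-0.139]
    - [0,0,0,0,-0.139]
    - [0,0,-40,34,0]
    - [0,0,-40,34,0]
    - [0,0,-40,34,0]
    - [0,0,-40,34,0]
    - [0,0,-40,34,0]
    - [0,0,-40,34,0]
    - [0,0,-40,34,0]
    - [0,0,-40,34,0]
  force: 20

```text
t: 1.55
tcp_pos: [0.4513, 0.3038, 0.2426]
tool_rot: [0.0, 0.707, 0.0, 0.707]
ft_force: [0.7, 0.3, 0.7]
finger_gap: 0.0
```

Emit:
servo_tool:
  rows:
    - [0,0,-44,10,0]
    - [0,0,-44,10,0]
    - [0,0,-44,10,0]
    - [0,0,-44,10,0]
    - [0,0,-44,10,0]
    - [0,0,-44,10,0]
    - [0,0,-44,10,0]
    - [0,0,-44,10,0]
    - [0,0,-44,10,0]
    - [0,0,0,0,0]

```text
t: 2.8
tcp_pos: [0.5405, -0.0958, 0.2422]
tool_rot: [0.002, 0.707, -0.003, 0.707]
ft_force: [-0.4, 0.8, 1.0]
finger_gap: 0.0
```

Emit:
servo_tool:
  rows:
    - [0,20,4,0,0]
    - [0,20,0,0,0]
    - [0,20,0,0,0]
    - [0,20,0,0,0]
    - [0,20,0,0,0]
    - [0,20,0,0,0]
    - [0,20,0,0,0]
    - [0,0,0,0,0]

```text
t: 3.8
tcp_pos: [0.5389, -0.0854, 0.1009]
tool_rot: [-0.0, 0.708, 0.001, 0.706]
ft_force: [0.1, -0.0, -0.1]
finger_gap: 0.0001
```

Run:
```python
from plant import env
from h import *
T,S=(env.read_camera(n) for n in("top","scene"))
o=env.observe(); p=o["tcp_pos"]; print(o["t"],p,proj(S,p-[0,0,.011]),proj(T,p))
a=cv2.resize(S["color"][145:285,220:400,::-1],None,fx=4.2,fy=4.2,interpolation=cv2.INTER_CUBIC)
u=(proj(S,p-[0,0,.011])-[220,145]+.5)*4.2; cv2.circle(a,tuple(int(x) for x in u),4,(0,255,0),1)
cv2.imwrite("pics/s1.png",a)
```

```text
3.9 [ 0.54059466 -0.08601185  0.10269999] [280.95227532 213.05274887] [345.69194158 227.66716604]
```

View pics/s1.png

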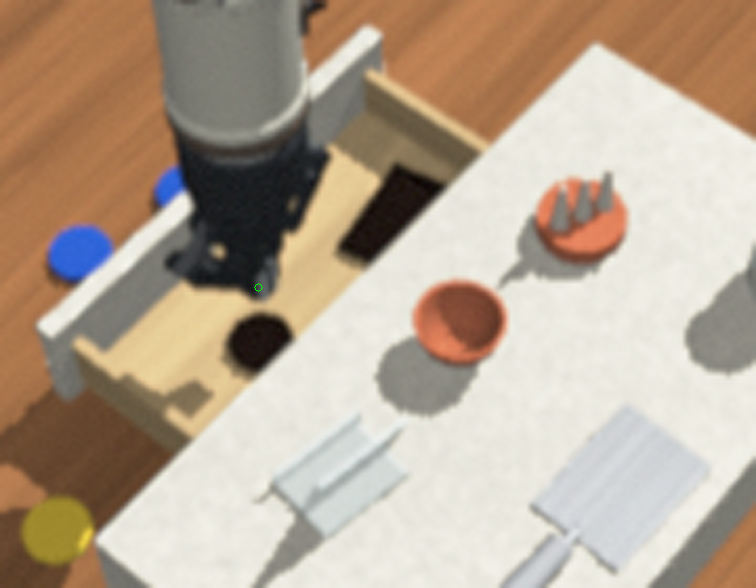

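The shut tips show where predicted, above the round tile (crop 258,288; tile at 262,342), well away from the oblong. I'll go down to about 2 cm above it and hold for just over 2 s.

Emit:
servo_tool:
  rows:
    - [0,9,-5,0,0]
    - [0,9,0,0,0]
    - [0,9,0,0,0]
    - [0,0,0,0,0]
    - [0,0,0,0,0]
    - [0,0,0,0,0]
    - [0,0,0,0,0]
    - [0,0,0,0,0]
    - [0,0,0,0,0]
    - [0,0,0,0,0]

```text
t: 5.15
tcp_pos: [0.5404, -0.0918, 0.0753]
tool_rot: [-0.0, 0.707, 0.0, 0.707]
ft_force: [0.5, 0.3, 0.3]
finger_gap: 0.0001
```

Emit:
servo_tool:
  rows:
    - [0,0,0,0,0]
    - [0,0,0,0,0]
    - [0,0,0,0,0]
    - [0,0,0,0,0]
    - [0,0,0,0,0]
    - [0,0,0,0,0]
    - [0,0,0,0,0]
    - [0,0,0,0,0]
    - [0,0,0,0,0]
    - [0,0,0,0,0]

```text
t: 6.4
tcp_pos: [0.5404, -0.0918, 0.0753]
tool_rot: [-0.0, 0.707, 0.0, 0.707]
ft_force: [-0.6, -0.1, -0.7]
finger_gap: 0.0001
```

Run:
```python
from plant import env
from h import *
T,S=(env.read_camera(n) for n in("top","scene"))
o=env.observe(); print(o["t"],o["tcp_pos"],o["ft_force"])
a=cv2.resize(S["color"][145:285,220:400,::-1],None,fx=4.2,fy=4.2,interpolation=cv2.INTER_CUBIC)
cv2.imwrite("pics/s2.png",a)
```

```text
6.5 [ 0.54037626 -0.09182911  0.07527775] [-0.04307923 -0.18827068 -0.30696818]
```

View pics/s2.png

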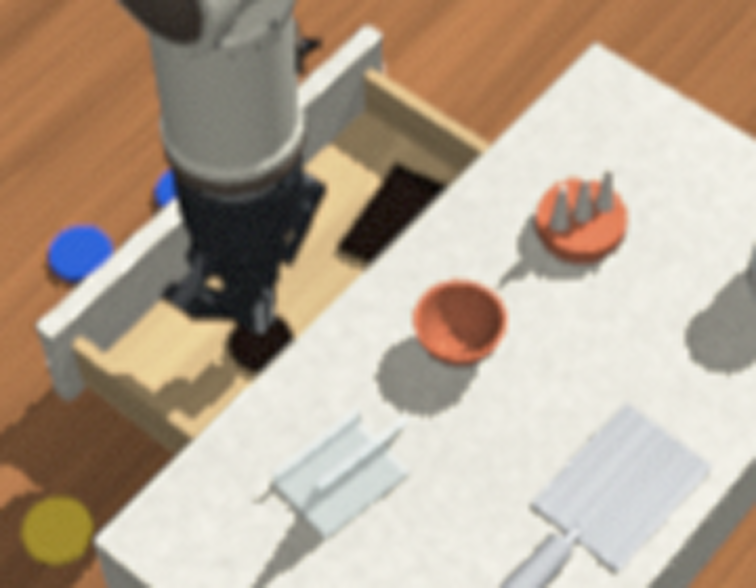

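The tips hover about 2 cm above the tile with nothing touched (force ≈ 0), held for over 2 s. Next I'll rise and cross to above the cone holder.

Emit:
servo_tool:
  rows:
    - [0,-42,0,0,0]
    - [0,-42,0,0,0]
    - [0,-42,0,0,0]
    - [0,-42,0,0,0]
    - [0,0,27,22,0]
    - [0,0,27,22,0]
    - [0,0,27,22,0]
    - [0,0,27,22,0]
    - [0,0,27,22,0]
    - [0,0,27,21,0]

```text
t: 7.75
tcp_pos: [0.6719, 0.071, 0.2431]
tool_rot: [-0.0, 0.707, -0.0, 0.707]
ft_force: [0.3, -0.7, 0.2]
finger_gap: -0.0004
```

Emit:
servo_tool:
  rows:
    - [0,0,0,0,0]
    - [0,0,0,0,0]
    - [0,0,0,0,0]

```text
t: 8.12
tcp_pos: [0.671, 0.0685, 0.2433]
tool_rot: [0.0, 0.707, -0.001, 0.707]
ft_force: [1.0, -0.1, 0.1]
finger_gap: 0.0
```

Run:
```python
from plant import env
from h import *
T,S=(env.read_camera(n) for n in("top","scene"))
o=env.observe(); p=o["tcp_pos"]; print(o["t"],p)
a=cv2.resize(S["color"][100:240,280:460,::-1],None,fx=4.2,fy=4.2,interpolation=cv2.INTER_CUBIC)
u=(proj(S,p-[0,0,.011])-[280,100]+.5)*4.2; cv2.circle(a,tuple(int(x) for x in u),4,(0,255,0),1)
cv2.imwrite("pics/s3.png",a)
```

```text
8.225 [0.67111904 0.06884189 0.24353309]
```

View pics/s3.png

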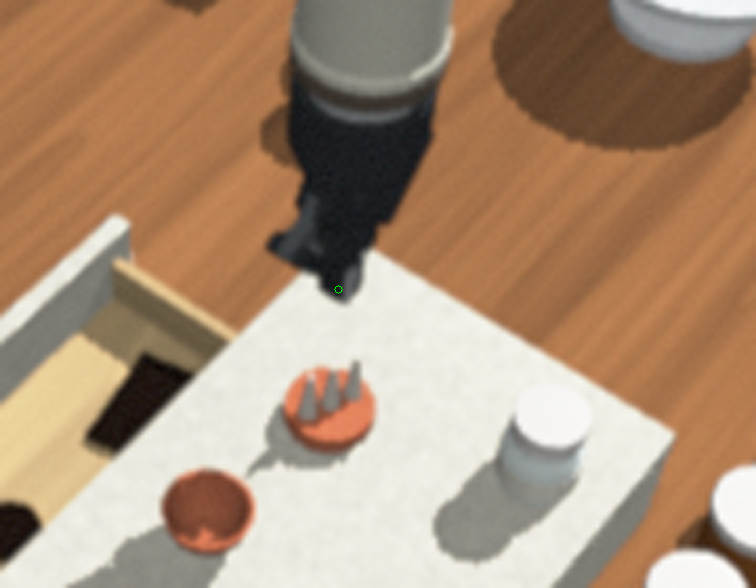

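The tips are right above the middle cone (crop 340,297 over 333,371). I'll go down and hold.

Emit:
servo_tool:
  rows:
    - [0,14,2,0,0]
    - [0,14,0,0,0]
    - [0,13,0,0,0]
    - [0,13,0,0,0]
    - [0,0,0,0,0]
    - [0,0,0,0,0]
    - [0,0,0,0,0]
    - [0,0,0,0,0]
    - [0,0,0,0,0]
    - [0,0,0,0,0]

```text
t: 9.48
tcp_pos: [0.6714, 0.0722, 0.1894]
tool_rot: [-0.0, 0.707, 0.0, 0.707]
ft_force: [-0.3, -0.2, -0.2]
finger_gap: 0.0002
```

Emit:
servo_tool:
  rows:
    - [0,0,0,0,0]
    - [0,0,0,0,0]
    - [0,0,0,0,0]
    - [0,0,0,0,0]
    - [0,0,0,0,0]
    - [0,0,0,0,0]
    - [0,0,0,0,0]
    - [0,0,0,0,0]
    - [0,0,0,0,0]
    - [0,0,0,0,0]

```text
t: 10.72
tcp_pos: [0.6714, 0.0722, 0.1893]
tool_rot: [-0.0, 0.707, 0.0, 0.707]
ft_force: [0.8, 0.2, -0.2]
finger_gap: -0.0002
```

Emit:
servo_tool:
  rows:
    - [0,0,0,0,0]
    - [0,0,0,0,0]
    - [0,0,0,0,0]

```text
t: 11.1
tcp_pos: [0.6714, 0.0722, 0.1893]
tool_rot: [-0.0, 0.707, 0.0, 0.707]
ft_force: [-0.4, 0.1, -0.1]
finger_gap: 0.0003
```

Run:
```python
from plant import env
from h import *
T,S=(env.read_camera(n) for n in("top","scene"))
o=env.observe(); p=o["tcp_pos"]; print(o["t"],p)
a=cv2.resize(S["color"][100:240,280:460,::-1],None,fx=4.2,fy=4.2,interpolation=cv2.INTER_CUBIC)
cv2.imwrite("pics/s4.png",a)
```

```text
11.2 [0.6713454  0.07219171 0.1892546 ]
```

View pics/s4.png

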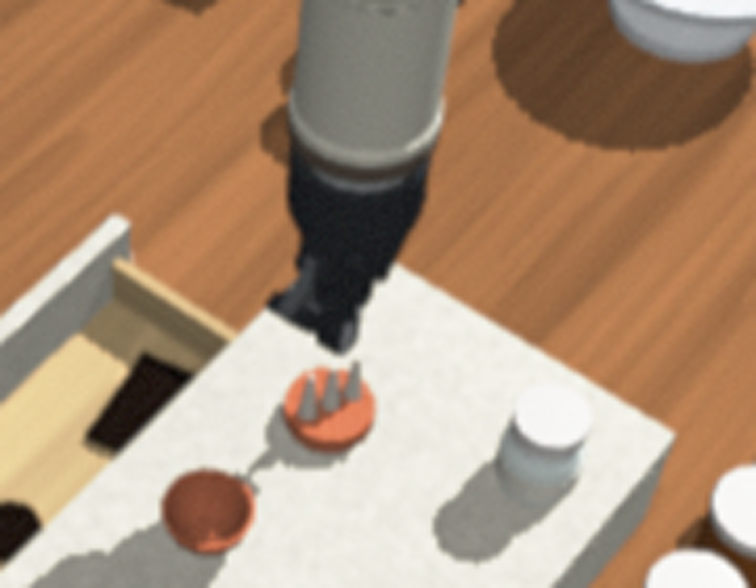

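Held for over 2 s about 2 cm above the middle cone, and nothing moved. Now I'll go to the front of the drawer at height.

Emit:
servo_tool:
  rows:
    - [0,-30,0,0,0]
    - [0,-30,0,0,0]
    - [0,0,-15,-35,0]
    - [0,0,-16,-35,0]
    - [0,0,-15,-35,0]
    - [0,0,-16,-35,0]
    - [0,0,-15,-35,0]
    - [0,0,-16,-35,0]
    - [0,0,-16,-37,0]
    - [0,0,0,0,0]

```text
t: 12.45
tcp_pos: [0.422, -0.0382, 0.2493]
tool_rot: [0.001, 0.707, -0.001, 0.707]
ft_force: [0.7, 1.1, 0.8]
finger_gap: -0.0
```

Emit:
servo_tool:
  rows:
    - [0,0,0,0,0]
    - [0,0,0,0,0]

```text
t: 12.7
tcp_pos: [0.4255, -0.0363, 0.2495]
tool_rot: [-0.0, 0.707, 0.001, 0.707]
ft_force: [-0.1, 0.4, 0.5]
finger_gap: 0.0001
```

Emit:
servo_tool:
  rows:
    - [0,20,0,-3,0]
    - [0,20,0,0,0]
    - [0,20,0,0,0]
    - [0,20,0,0,0]
    - [0,20,0,0,0]
    - [0,20,0,0,0]
    - [0,20,0,0,0]
    - [0,0,0,0,0]
    - [0,0,0,0,0]

```text
t: 13.82
tcp_pos: [0.4221, -0.0365, 0.1096]
tool_rot: [-0.0, 0.707, 0.0, 0.707]
ft_force: [0.1, -0.1, 0.3]
finger_gap: 0.0004
```

Run:
```python
from plant import env
from h import *
T,S=(env.read_camera(n) for n in("top","scene"))
o=env.observe(); p=o["tcp_pos"]; print(o["t"],p)
a=cv2.resize(S["color"][120:260,200:380,::-1],None,fx=4.2,fy=4.2,interpolation=cv2.INTER_CUBIC)
u=(proj(S,p-[0,0,.011])-[200,120]+.5)*4.2; cv2.circle(a,tuple(int(x) for x in u),4,(0,255,0),1)
cv2.imwrite("pics/s5.png",a)
cv2.imwrite("pics/t5.png",cv2.resize(T["color"][160:300,230:417,::-1],None,fx=4.2,fy=4.2,interpolation=cv2.INTER_CUBIC))
```

```text
13.925 [ 0.42229335 -0.03676301  0.11001898]
```

View pics/s5.png

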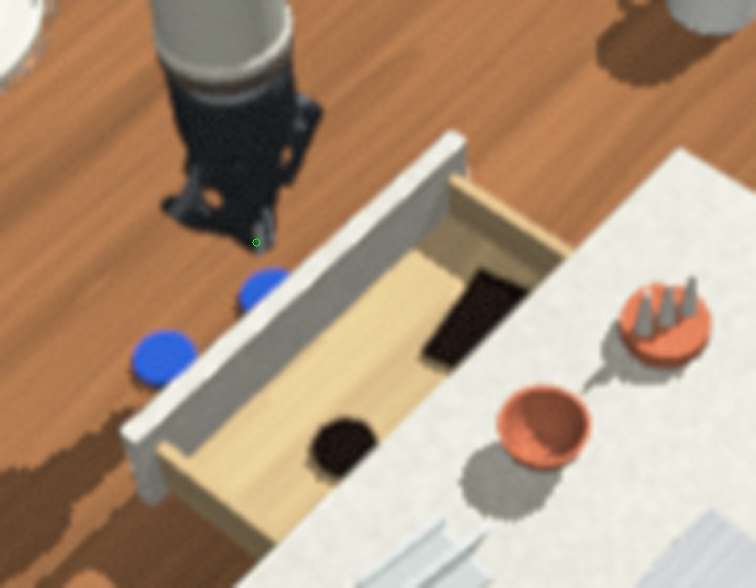

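View pics/t5.png

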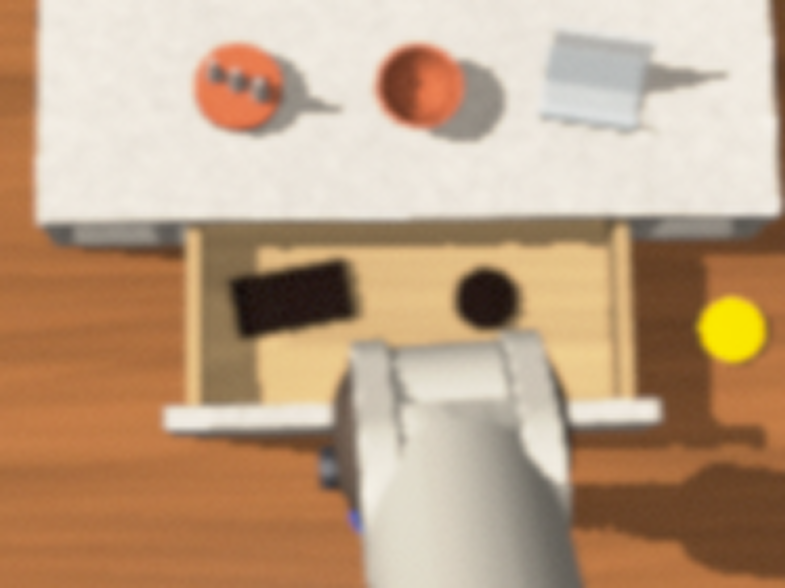

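The tips are outside the panel and clear of it. I'll lower to mid-panel, then feel for the face with slow steps.

Emit:
servo_tool:
  rows:
    - [0,15,0,0,0]
    - [0,15,0,0,0]
    - [0,14,0,0,0]
    - [0,0,0,0,0]
    - [0,0,0,4,0]
    - [0,0,0,4,0]
    - [0,0,0,3,0]
    - [0,0,0,3,0]
    - [0,0,0,2,0]
    - [0,0,0,2,0]

```text
t: 15.18
tcp_pos: [0.4394, -0.0368, 0.0653]
tool_rot: [-0.0, 0.707, 0.0, 0.707]
ft_force: [0.1, -0.7, -0.3]
finger_gap: 0.0002
```

Emit:
servo_tool:
  rows:
    - [0,0,0,2,0]
    - [0,0,0,2,0]
    - [0,0,0,2,0]
    - [0,0,0,2,0]

```text
t: 15.68
tcp_pos: [0.4471, -0.0369, 0.0651]
tool_rot: [-0.0, 0.707, 0.0, 0.707]
ft_force: [-1.5, 0.2, -1.1]
finger_gap: -0.0001
```

Emit:
servo_tool:
  rows:
    - [0,0,0,4,0]
    - [0,0,0,5,0]
    - [0,0,0,6,0]
    - [0,0,0,6,0]
    - [0,0,0,6,0]
    - [0,0,0,6,0]
    - [0,0,0,6,0]
    - [0,0,0,6,0]
    - [0,0,0,5,0]
    - [0,0,0,4,0]

```text
t: 16.92
tcp_pos: [0.5018, -0.0368, 0.0653]
tool_rot: [-0.0, 0.707, 0.0, 0.707]
ft_force: [-0.8, -0.5, 1.4]
finger_gap: 0.0002
```

Run:
```python
from plant import env
from h import *
T,S=(env.read_camera(n) for n in("top","scene"))
o=env.observe(); p=o["tcp_pos"]; print(o["t"],p,o["ft_force"])
cv2.imwrite("pics/s6.png",cv2.resize(S["color"][120:260,200:380,::-1],None,fx=4.2,fy=4.2,interpolation=cv2.INTER_CUBIC))
```

```text
17.025 [ 0.50234871 -0.03668971  0.06546259] [-0.48600835 -0.85279237  0.78796682]
```

View pics/s6.png

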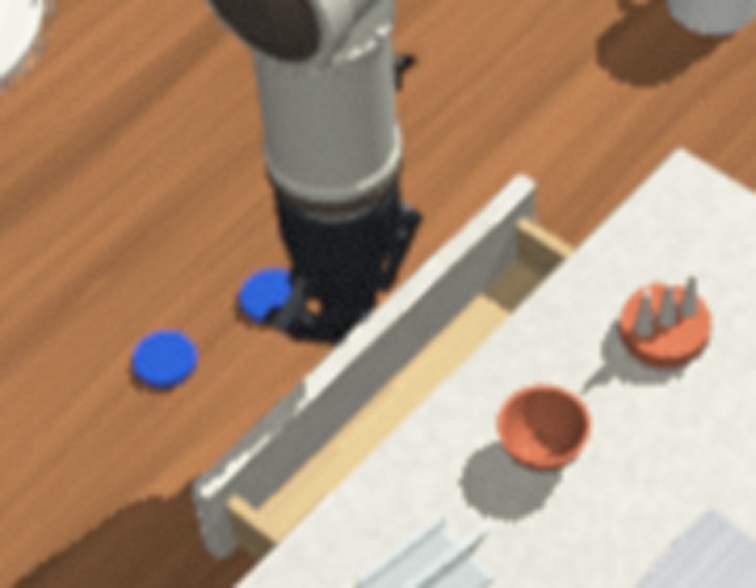

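The drawer slides in evenly and the tiles stay inside. I'll continue, slowing near the stop.

Emit:
servo_tool:
  rows:
    - [0,0,0,4,0]
    - [0,0,0,5,0]
    - [0,0,0,6,0]
    - [0,0,0,6,0]
    - [0,0,0,6,0]
    - [0,0,0,6,0]
    - [0,0,0,5,0]
    - [0,0,0,4,0]
    - [0,0,0,3,0]
    - [0,0,0,3,0]

```text
t: 18.27
tcp_pos: [0.5495, -0.0369, 0.0653]
tool_rot: [-0.0, 0.707, 0.0, 0.707]
ft_force: [-0.8, 0.2, 0.3]
finger_gap: -0.0003
```

Emit:
servo_tool:
  rows:
    - [0,0,0,2,0]
    - [0,0,0,2,0]
    - [0,0,0,2,0]

```text
t: 18.65
tcp_pos: [0.5554, -0.0369, 0.0652]
tool_rot: [-0.0, 0.707, 0.0, 0.707]
ft_force: [-0.6, -0.3, 0.1]
finger_gap: -0.0004
```

Emit:
servo_tool:
  rows:
    - [0,0,0,2,0]
    - [0,0,0,2,0]

```text
t: 18.9
tcp_pos: [0.5594, -0.0368, 0.0653]
tool_rot: [-0.0, 0.707, 0.0, 0.707]
ft_force: [-2.4, -0.7, 0.0]
finger_gap: -0.0
```

Emit:
servo_tool:
  rows:
    - [0,0,0,1,0]
    - [0,0,0,1,0]

```text
t: 19.15
tcp_pos: [0.56, -0.0367, 0.0649]
tool_rot: [-0.0, 0.708, 0.0, 0.706]
ft_force: [-6.9, -0.6, 2.7]
finger_gap: -0.0002
```

Emit:
servo_tool:
  rows:
    - [0,0,0,1,0]
    - [0,0,0,1,0]

```text
t: 19.4
tcp_pos: [0.56, -0.0367, 0.0644]
tool_rot: [-0.0, 0.709, 0.0, 0.705]
ft_force: [-10.5, -0.6, 3.7]
finger_gap: -0.0002
```

Emit:
servo_tool:
  rows:
    - [0,0,0,1,0]
    - [0,0,0,1,0]

```text
t: 19.65
tcp_pos: [0.5598, -0.0368, 0.0638]
tool_rot: [0.0, 0.711, -0.0, 0.703]
ft_force: [-15.8, -0.2, 7.4]
finger_gap: -0.0
```

Force rises to 16 N with no travel, so the drawer is against the stop. I'll back straight off, then rise and look.

Emit:
servo_tool:
  rows:
    - [0,0,0,0,0]
    - [0,0,0,-3,0]
    - [0,0,0,-5,0]
    - [0,0,0,-10,0]
    - [0,0,0,-20,0]
    - [0,0,0,-25,0]
    - [0,0,0,-25,0]
    - [0,-20,0,0,0]
    - [0,-40,0,0,0]
    - [0,-40,0,0,0]

```text
t: 20.9
tcp_pos: [0.4773, -0.0367, 0.1666]
tool_rot: [-0.0, 0.707, 0.0, 0.707]
ft_force: [1.2, -1.1, -0.3]
finger_gap: -0.0001
```

Emit:
servo_tool:
  rows:
    - [0,-30,40,0,0]
    - [0,-30,50,0,0]
    - [0,0,60,0,0]
    - [0,0,60,-5,0]
    - [0,0,60,-10,0]
    - [0,0,50,-10,0]
    - [0,0,0,0,0]
    - [0,0,0,0,0]

```text
t: 21.9
tcp_pos: [0.4523, 0.2827, 0.2253]
tool_rot: [-0.0, 0.707, 0.0, 0.707]
ft_force: [-0.5, -1.3, -0.9]
finger_gap: -0.0003
```

Run:
```python
from plant import env
from h import *
T,S=(env.read_camera(n) for n in("top","scene"))
o=env.observe(); p=o["tcp_pos"]; print(o["t"],p,o["ft_force"])
cv2.imwrite("pics/s7.png",cv2.resize(S["color"][120:300,200:440,::-1],None,fx=3.2,fy=3.2,interpolation=cv2.INTER_CUBIC))
cv2.imwrite("pics/t7.png",cv2.resize(T["color"][160:300,230:417,::-1],None,fx=4.2,fy=4.2,interpolation=cv2.INTER_CUBIC))
a=cv2.imread("pics/top0.png")[:,:,::-1]
for n,c,f in(("top",T,"pics/top0.png"),("scene",S,"pics/scene0.png")):
  a=cv2.imread(f)
  for nm,q in (("before",a),("after",c["color"][:,:,::-1])):
    hsv=cv2.cvtColor(np.ascontiguousarray(q),cv2.COLOR_BGR2HSV)
    m=((hsv[...,0]<10)&(hsv[...,1]>150)&(hsv[...,2]>120)).astype(np.uint8)*255
    k,l,st,ce=cv2.connectedComponentsWithStats(m)
    print(n,nm,[(ce[i].round(1).tolist(),int(st[i,4])) for i in range(1,k) if 60<st[i,4]<2000])
```

```text
22.0 [0.45287205 0.28154807 0.22528347] [ 0.5819796  -0.73126095  0.29071185]
top before [([289.2, 174.9], 63), ([331.6, 180.2], 189), ([284.9, 185.0], 108)]
top after [([289.4, 174.9], 62), ([331.7, 180.3], 187), ([284.9, 185.1], 107)]
scene before [([359.8, 201.3], 74), ([327.0, 221.8], 133)]
scene after [([359.1, 201.0], 67), ([326.4, 221.9], 122)]
```

View pics/s7.png

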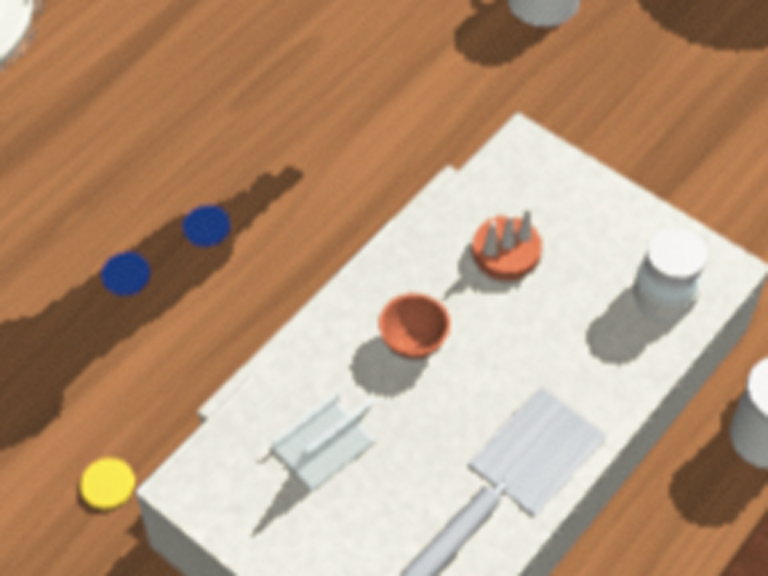

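View pics/t7.png

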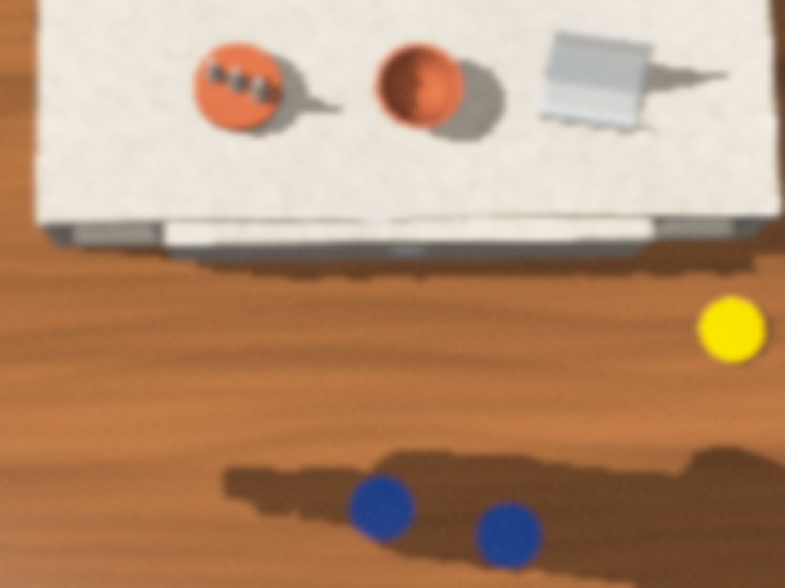

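The panel sits flush against the shelf's front edge (top crop rows 220–243), with no gap, and the things on the shelf have not shifted. One number to check, then I'll hand in.

Run:
```python
from plant import env
from h import *
T=env.read_camera("top")
ct=lambda x,y:(x/4.2+230-.4,y/4.2+160-.4)
print(onz(T,*ct(400,242),.094)-onz(T,*ct(400,218),.1))
env.finish_job(); o=env.observe(); print(o["t"],o["ft_force"])
```

```text
[-0.01469758  0.0001999  -0.006     ]
the job is handed in; nothing more can be done
the job is handed in; nothing more can be done
```

The point-and-call check is done, the drawer is pushed home, and I handed the job in at about 22 s of the 58 s allowed. The hand-in gives no verdict.

- **Round tile:** I held the shut fingertips about 2–2.5 cm above the middle of the dark round tile for over 2 s. The force reading stayed near zero and the drawer was still about 0.117 m open. The oblong tile was never approached.
- **Middle cone:** I held about 2.3 cm above the middle cone for over 2 s, again without touching it.
- **Drawer:** I pushed it in at about 50 mm/s or less with the shut fingers on the middle of the front face. It came up against the stop, where the force rose to about 16 N with no further travel. I then backed straight off and moved clear.

**Last checks:** in the top image the front face stands 14.7 mm ahead of the shelf edge, where 14 mm means fully home, so it is home to within about 1 mm. The cone holder and bowl moved less than 1 px. The tile stand, spatula, jar and the blue and yellow discs look unmoved; I did not re-measure the mug and kiln post, which stayed well away from the tool's path.

The tiles are now hidden inside the closed drawer. I could not see them at the end, so I'm relying on the slow push to have left them flat. No check failed or disagreed.

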